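# Feel for the release groove and unlatch a shielded test box

### The job

Unlatch the lid of the shielded test box: put a fingertip on top of its front edge at the left-hand end, run it along the edge to the right, staying in touch with it, until it drops into the release groove, then press down inside the groove so that the lid springs free and rises open on its own. Take your hand away and leave the lid open; do not pick up or disturb anything else on the bench.

Things in the scene. Friction and masses are not known exactly. Their poses are not given: they have to be found in the camera images.
- box: Low grey metal test enclosure fixed to the bench, 500 wide (y), 220 deep (x -125 to +95), 111 high with its lid shut. Origin on the bench, midway in y; x points away from the robot at yaw 0, y to the robot's left. In front of the lid (x -165 to -125) runs the front edge: a level, rigid ledge 40 deep, as long as the box, its flat top 100 above the bench; the shut lid behind it stands 11 higher
- edge_middle (a point): Middle of the top of the front edge; axes as the box's (y along the edge to the left). Ledge: x -20 to +20 here. The release groove is a notch in it, 44 long in y, across its whole depth and open to the front, its middle anywhere from y = +75 to -75, different each time and not reported. Its floor is a sprung flat tab (40 long in y, 37 deep) 9 below the ledge's top: this has to be pressed
- edge_left (a point): left-hand end of the edge (left as the robot sees it): on the middle line of its top, 10 from the very end, at y = +240 from edge_middle
- edge_right (a point): right-hand end of the edge: on the middle line of its top, 10 from the very end, at y = -240 from edge_middle
- release (a joint): how far the sprung tab in the groove is pressed down, in m: 0 at rest, 0.007 fully down. About 2.5 N to start it, 6 N fully down; the lid is unlatched once it is about 0.004 down; it springs back when let go
- lid (a joint): opening angle of the lid, rad: 0 shut and latched, 0.6 fully open. Hinged along the back; once unlatched, springs and dampers raise its front edge in about 2 to 3 s until it stands some 120 higher, and keep it open. It pushes up with only 2 to 5 N and waits if something is in its way
- multimeter: yellow hand-held multimeter lying face up, 180 x 85 x 44; origin at the centre of its underside
- screwdriver: screwdriver lying down, 200 long, on the bench between the robot and the box; origin at about the middle of its underside
- adaptor: small brass coaxial adaptor standing on end, 20 across, 42 high, on the bench just in front of the box's front edge; origin at the centre of its underside
- attenuator: small steel coaxial attenuator standing on end, 26 across, 56 high, on the bench just in front of the box's front edge; origin at the centre of its underside
- tape: roll of blue tape lying flat, 100 across, 24 high, left of the box; origin at the centre of its underside
- wrench: small open-ended wrench lying flat, 160 long, right of the box; origin at about the middle of its underside
- jar: screw-top jar with a white cap, 70 across, 85 high, right of the box; origin at the centre of its underside

How it is judged:
By the outcome, as a careful person would: the job done as asked, in the order asked, and still so for the second after the job is handed in, with the robot touching nothing.
It also fails if it takes over 67 s, if anything falls off the work surface, if the arm or the gripper's body presses on something with over 40 N, if the wrist force passes 120 N, or if a joint passes its speed limit or range.

### The arm

A 6-joint arm with a two-finger parallel gripper is mounted at the origin on the work surface. World frame = base frame: x ahead of the robot, y to its left, z up, the work surface at z = 0. Lengths are in mm, angles in rad, forces in N, time in s.
With the tool pointing down it reaches from about 275 to 1000 mm from the base axis. Payload 8.4 kg.
Tool frame: the origin (TCP) lies at the centre of the arm's flange, where the gripper is bolted on; the fingertips stand r.tip_extent ahead of it and the grasp point (between the pads) lies 155 mm ahead of it (r.tip_extent is the distance from the TCP to the fingertips, in mm); z points along the fingers, y is the direction in which the jaws open and shut (so a half turn about z gives the same grasp; the last joint's range is limited). The gripper opens to 85 mm and grips with 20 to 120 N. Pads are 22 mm wide; open, the fingers measure 114 mm over their backs; the gripper's body (76 mm by 85 mm) begins 54 mm behind the grasp point. The pads swing forward as they close: fully open they stand 13 mm farther back than shut.
Start: joints at [1.281, 0.353, 1.633, -0, 1.155, -0.002], TCP at [177.401, 599.298, 404.681] pointing down, gripper open.
Joint ranges: [-2.63, 2.63], [-0.92, 2.1], [0.06, 2.66], [-1.3, 4.44], [0, 2.69], [-3.02, 3.02]. Speed limits (rad/s): [2.22, 2.22, 2.79, 3.14, 3.14, 3.14].

### API

Orientations are given as [roll, pitch, yaw] about the fixed x, y, z axes, in that order (R = Rz(yaw) Ry(pitch) Rx(roll)).
In Python, from rig import sense, grab_frame, job, r gives the robot as it stands. The module is installed in compiled form; this text tells all that it offers.
- The arm moves only by the shell command python3 -m creep 'ROWS' [FORCE]. ROWS is JSON, a list of rows, each a list of 7 numbers: the turn, a rotation vector about the tool's x, y, z in rad, then the shift along the tool's x, y, z in mm, then the closure, from 0 (fully open) to 1 (shut). In form: [[wx, wy, wz, dx, dy, dz, fingers], ...]. A call has 1 to 10 rows; each row shifts and turns the pose as measured when the row begins, along the tool's axes as they then stand; what a row does not reach is not made up. A row lasts 1/12 s, in which the tool goes at most 41.7 mm and 7.16 degrees, less where a joint would pass 70% of its speed; a pose out of reach is approached as far as the arm can. A call with a gripper value outside its range is refused whole. The fingers move at their own pace and stop on an object; FORCE is the grip in N (left out, the last holds). Time passes only in rows, so rows that do not move let the fingers close. It gives the time, the measured TCP pose, the force and the opening at its end, in the units of the state.
- sense(): the state, without advancing time (a new reading comes with each control period).
- grab_frame(name): name is "side" or "top" or "wrist"; returns a dict with "color" (384x512x3 uint8, red, green, blue), "mtx" (3x3 intrinsics, pixels), "T" (4x4, takes a point from camera to world coordinates). Camera axes: x right, y down, z forward; pixel columns grow to the right and rows downward; lengths in mm; the calibration is good to about 2 mm. A picture is of the moment at which its call begins. There is no depth.
- job.sign_off(): hands the job in, once; it reports no verdict.
The state is a dict: "clock": time; "qpos": joint angles; "qvel": joint speeds; "joint_efforts": joint torques, N m; "eef_pos": TCP position; "tcp_rot": TCP orientation; "contact_force": force on the tool from outside, world axes, zero at the start; "wrist_torque": the same for the moment, N m; "opening": opening from 0.0 (shut) to 1.0 (fully open).
Only numpy, scipy, OpenCV 4.12 (cv2) and the standard library are available. Lean on these libraries where they do the work, as an engineer would, in place of code of your own. Each camera call takes 0.05 s, during which the arm holds its last target.

## Working session

There is one attempt and no reset: what is moved stays moved. The work goes in short steps, Python scripts to look and compute and a shell command to move; the robot and the scene stay as the last step left them, time stands still between calls to the robot, and variables do not carry over. Pictures are saved under pics/ and viewed, and the job is handed in when it is done.

```bash
mkdir -p pics; python3 - <<'E'
from rig import sense, grab_frame, job, r
import cv2
s=sense(); print(s, r.tip_extent)
for n in ("side","top","wrist"):
    f=grab_frame(n); cv2.imwrite(f"pics/{n}0.png",f["color"][:,:,::-1]); print(n,f["mtx"].round(1).tolist(),f["T"].round(3).tolist())
E
```

```text
{'clock': 0.0, 'qpos': array([ 1.28057953e+00,  3.53659205e-01,  1.63414889e+00, -3.13472260e-05,
        1.15520738e+00, -2.37208548e-03]), 'qvel': array([ 0.00013138, -0.00262699, -0.00089946, -0.00022144,  0.00028284,
       -0.0004963 ]), 'joint_efforts': array([-3.33296164e-03, -6.05252624e+01, -3.42075992e+01, -2.09938039e-04,
        9.33197007e-03,  4.24349673e-05]), 'eef_pos': array([177.34772984, 599.05838262, 403.94829091]), 'tcp_rot': array([-3.14016976e+00,  2.52857316e-05,  2.85376064e+00]), 'contact_force': array([ 0.54968659, -0.68983381, -0.95766667]), 'wrist_torque': array([-0.00244167,  0.05228831, -0.01106293]), 'opening': 0.9985256001881472} 173.4
side [[388.1, 0.0, 249.9], [0.0, 388.1, 191.8], [0.0, 0.0, 1.0]] [[0.949, -0.194, 0.25, 249.746], [-0.317, -0.58, 0.751, -950.55], [-0.001, -0.791, -0.612, 870.19], [0.0, 0.0, 0.0, 1.0]]
top [[429.3, 0.0, 259.1], [0.0, 429.3, 193.6], [0.0, 0.0, 1.0]] [[-0.012, -0.981, 0.194, 307.307], [-1.0, 0.01, -0.009, -17.306], [0.007, -0.194, -0.981, 1265.38], [0.0, 0.0, 0.0, 1.0]]
wrist [[303.7, 0.0, 248.5], [0.0, 303.7, 191.4], [0.0, 0.0, 1.0]] [[0.284, 0.923, 0.261, 111.042], [0.959, -0.273, -0.078, 618.853], [-0.001, 0.273, -0.962, 374.315], [0.0, 0.0, 0.0, 1.0]]
```

View pics/top0.png

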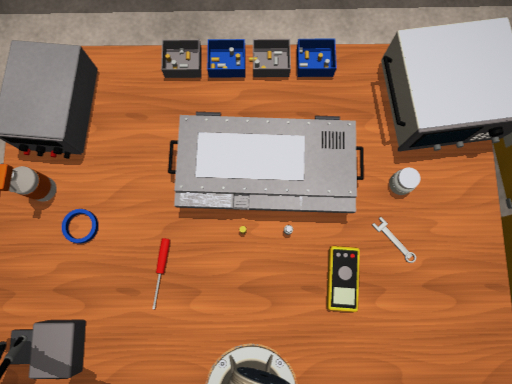

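View pics/side0.png

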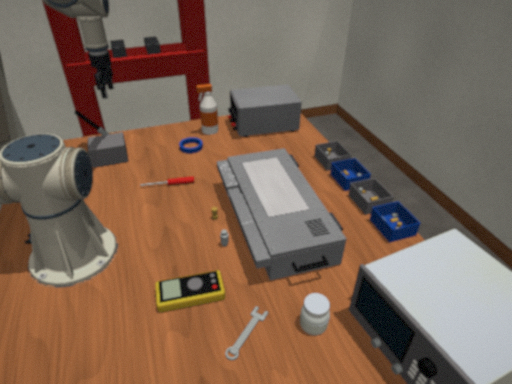

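View pics/wrist0.png

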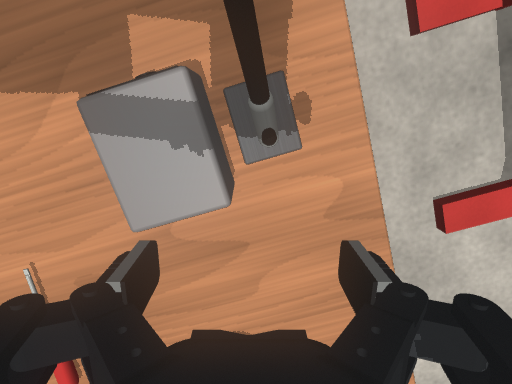

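```bash
python3 - <<'E'
import cv2
f=cv2.imread("pics/top0.png")
cv2.imwrite("pics/z.png",cv2.resize(f[180:240,165:370],None,fx=3.9,fy=6,interpolation=cv2.INTER_CUBIC))
g=cv2.imread("pics/side0.png")
cv2.imwrite("pics/z2.png",cv2.resize(g[140:290,190:350],None,fx=4,fy=4,interpolation=cv2.INTER_CUBIC))
E
```

```text
(no output)
```

View pics/z.png

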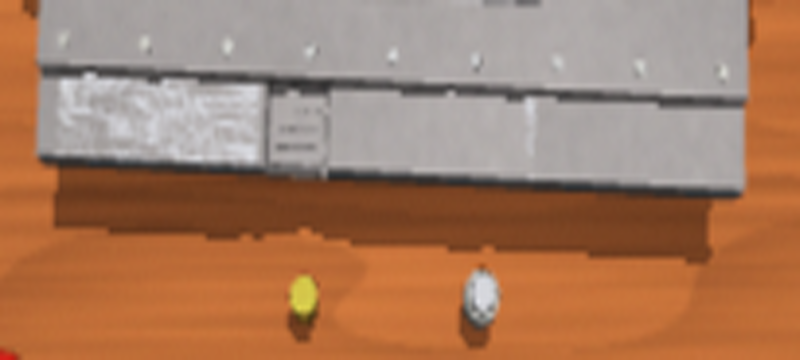

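View pics/z2.png

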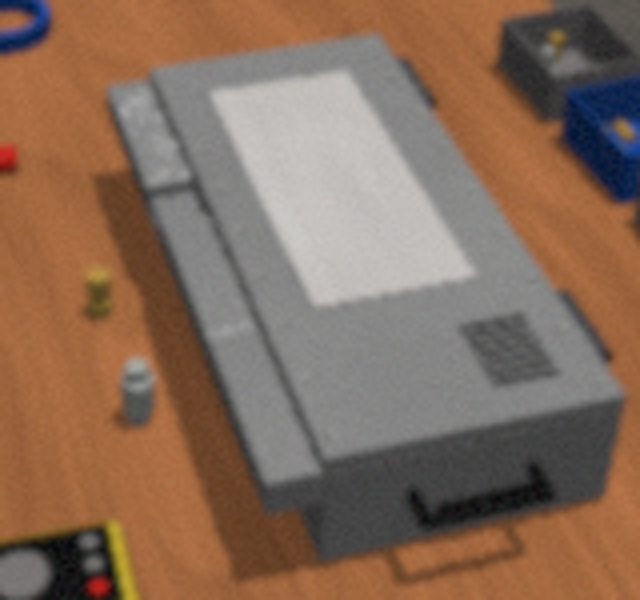

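```bash
cat > h.py <<'E'
import numpy as np, cv2
from rig import sense, grab_frame, job, r
def ray(f,u,v,z):
    d=f["T"][:3,:3]@np.linalg.inv(f["mtx"])@np.array([u,v,1.]); o=f["T"][:3,3]
    return (o+d*(z-o[2])/d[2]).round(1)
def proj(f,p):
    q=np.linalg.inv(f["T"])@np.r_[p,1.]; q=f["mtx"]@q[:3]; return (q[:2]/q[2]).round(1)
E
python3 - <<'E'
from h import *
import cv2
f=grab_frame("top")
U=lambda x,y:(165+(x+.5)/3.9-.5,180+(y+.5)/6-.5)
for n,p,z in [("FL",(40,156),100),("FR",(742,187),100),("BL",(42,72),100),("BR",(745,100),100),("LidL",(42,66),111),("LidR",(745,96),111),("gLb",(267,88),100),("gRb",(329,90),100),("gLf",(268,168),100),("gRf",(328,172),100),("adaptop",(303,290),42),("atttop",(482,285),56)]:
    print(n,ray(f,*U(*p),z))
E
```

```text
FL [506.3 204.  100. ]
FR [ 486.6 -290.7  100. ]
BL [545.6 203.6 100. ]
BR [ 527.1 -295.1  100. ]
LidL [546.1 201.6 111. ]
LidR [ 526.9 -292.6  111. ]
gLb [536.4  44.1 100. ]
gRb [5.35e+02 1.00e-01 1.00e+02]
gLf [499.   43.4 100. ]
gRf [496.7   1.1 100. ]
adaptop [449.4  20.7  42. ]
atttop [ 448.7 -109.5   56. ]
```

```bash
cat >> h.py <<'E'
from scipy.spatial.transform import Rotation as Ro
mid=np.array([516.3,-44.7]); yaw=-0.038
ex=np.array([np.cos(yaw),np.sin(yaw)]); ey=np.array([-np.sin(yaw),np.cos(yaw)])
def st(tgt=None):
    s=sense(); p=s["eef_pos"]; R=Ro.from_euler('xyz',s["tcp_rot"]); d=p[:2]-mid
    print("t",round(s["clock"],2),"tip local",(d@ex).round(1),(d@ey).round(1),"z",(p[2]-r.tip_extent).round(2),"rpy",s["tcp_rot"].round(3),"F",s["contact_force"].round(2),"open",round(s["opening"],3))
    Rt=Ro.from_euler('xyz',[np.pi,0,np.pi+yaw])
    print(" turn to go",(R.inv()*Rt).as_rotvec().round(4))
    if tgt is not None:
        w=np.r_[mid+ex*tgt[0]+ey*tgt[1],tgt[2]+r.tip_extent]
        print(" shift (tool)",R.inv().apply(w-p).round(1))
E
python3 -m creep '[[0,0,-0.12,0,0,0,1],[0,0,-0.12,0,0,0,1],[0,0,0,0,0,0,1],[0,0,0,0,0,0,1],[0,0,0,0,0,0,1],[0,0,0,0,0,0,1]]' 30
python3 -c "
from h import *
st((-4,238,150))"
```

```text
clock: 0.7
eef_pos: [177.3, 598.8, 403.1]
tcp_rot: [-3.139, -0.001, 3.093]
contact_force: [-0.4, 0.6, -0.2]
opening: 0.143
t 0.7 tip local -363.2 630.2 z 229.71 rpy [-3.139e+00 -1.000e-03  3.093e+00] F [-0.36  0.61 -0.23] open 0.143
 turn to go [-0.0029 -0.0007 -0.0105]
 shift (tool) [-363.4 -388.2   80.6]
```

```bash
python3 -m creep '[[0,0,-0.01,-26,-28,4,1],[0,0,0,-26,-28,4,1],[0,0,0,-26,-28,4,1],[0,0,0,-26,-28,4,1],[0,0,0,-26,-28,4,1],[0,0,0,-26,-28,4,1],[0,0,0,-26,-28,4,1],[0,0,0,-26,-28,4,1],[0,0,0,-26,-28,4,1],[0,0,0,-26,-28,4,1]]'
python3 -c "
from h import *
st((-4,238,150))"
```

```text
clock: 1.53
eef_pos: [428.4, 300.6, 362.8]
tcp_rot: [3.136, 0.002, 3.091]
contact_force: [1.3, 1.0, -0.9]
opening: -0.004
t 1.53 tip local -100.9 341.7 z 189.35 rpy [3.136e+00 2.000e-03 3.091e+00] F [ 1.26  1.   -0.94] open -0.004
 turn to go [ 0.0054  0.0016 -0.0128]
 shift (tool) [ -98.2 -102.7   39. ]
```

```bash
python3 -m creep '[[0.005,0.002,-0.013,-25,-26,9,1],[0,0,0,-25,-26,9,1],[0,0,0,-25,-26,9,1],[0,0,0,-16,-17,6,1],[0,0,0,0,0,2,1],[0,0,0,0,0,0,1]]'
python3 -c "
from h import *
st((-4,238,115))
for n in ('wrist','side','top'):
    f=grab_frame(n); cv2.imwrite(f'pics/{n}1.png',f['color'][:,:,::-1])
    for p in [(-20,250),(20,250),(-20,-250),(-20,90),(20,90),(-20,45),(20,45)]: print(n,p,proj(f,np.r_[mid+ex*p[0]+ey*p[1],100]))
"
```

```text
clock: 2.03
eef_pos: [523.0, 190.0, 326.7]
tcp_rot: [3.141, 0.003, 3.084]
contact_force: [0.5, 0.2, -0.2]
opening: 0.0
t 2.03 tip local -2.3 234.8 z 153.33 rpy [3.141e+00 3.000e-03 3.084e+00] F [ 0.47  0.17 -0.22] open 0.0
 turn to go [ 0.0007  0.0033 -0.0197]
 shift (tool) [ 1.9  3.2 38.3]
wrist (-20, 250) [270.2 183.6]
wrist (20, 250) [270.2 238.5]
wrist (-20, -250) [-469.   197.6]
wrist (-20, 90) [ 31.9 188.1]
wrist (20, 90) [ 44.1 242.6]
wrist (-20, 45) [-34.8 189.4]
wrist (20, 45) [-19.2 243.7]
side (-20, 250) [216.1 161.2]
side (20, 250) [226.9 159.5]
side (-20, -250) [256.7 261.1]
side (-20, 90) [226.5 186.7]
side (20, 90) [238.2 184.6]
side (-20, 45) [229.8 194.8]
side (20, 45) [241.8 192.6]
top (-20, 250) [174.2 205.8]
top (20, 250) [175.1 191.5]
top (-20, -250) [356.  210.7]
top (-20, 90) [232.4 207.3]
top (20, 90) [232.9 193.1]
top (-20, 45) [248.8 207.8]
top (20, 45) [249.2 193.5]
```

View pics/wrist1.png

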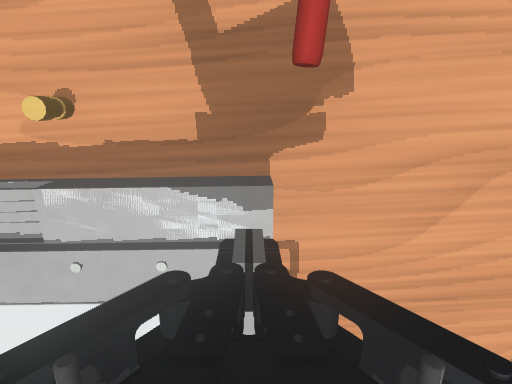

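View pics/side1.png

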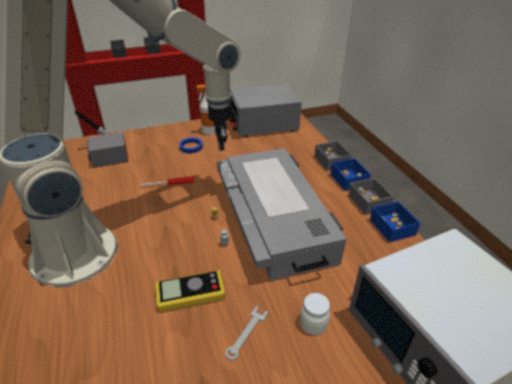

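```bash
python3 -m creep '[[0,0.003,-0.02,2,3,20,1],[0,0,0,0,0,16,1],[0,0,0,0,0,6,1],[0,0,0,0,0,2,1],[0,0,0,0,0,0,1]]'
python3 -c "
from h import *
st((-4,238,100))"
```

```text
clock: 2.6
eef_pos: [518.3, 200.2, 285.5]
tcp_rot: [3.138, 0.005, 3.113]
contact_force: [0.0, 0.3, 0.1]
opening: -0.003
t 2.6 tip local -7.3 244.8 z 112.07 rpy [3.138 0.005 3.113] F [0.03 0.32 0.06] open -0.003
 turn to go [0.0039 0.0052 0.0099]
 shift (tool) [-3.2 -6.9 12.1]
```

```bash
python3 -m creep '[[0.004,0.005,0.01,-3,-5,4,1],[0,0,0,0,0,2,1],[0,0,0,0,0,1,1],[0,0,0,0,0,0,1]]'
python3 -c "
from h import *
st((-4,238,100))"
```

```text
clock: 2.93
eef_pos: [521.7, 195.9, 280.2]
tcp_rot: [3.141, 0.002, 3.104]
contact_force: [-0.5, -0.5, -0.1]
opening: -0.002
t 2.93 tip local -3.8 240.6 z 106.79 rpy [3.141e+00 2.000e-03 3.104e+00] F [-0.52 -0.48 -0.06] open -0.002
 turn to go [0.0006 0.0023 0.    ]
 shift (tool) [ 0.2 -2.6  6.8]
```

```bash
python3 -m creep '[[0,0.002,0,0,-1,2,1],[0,0,0,0,0,1.5,1],[0,0,0,0,0,1,1],[0,0,0,0,0,1,1]]'
python3 -m creep '[[0,0,0,0,0,1,1],[0,0,0,0,0,1,1]]'
python3 -c "
from h import *
st((-4,238,100))"
```

```text
clock: 3.27
eef_pos: [522.2, 194.6, 275.2]
tcp_rot: [3.14, 0.002, 3.103]
contact_force: [-0.1, 0.0, 0.1]
opening: -0.0
clock: 3.43
eef_pos: [522.2, 194.5, 273.4]
tcp_rot: [3.14, 0.002, 3.103]
contact_force: [-6.4, -1.9, 22.0]
opening: -0.001
t 3.43 tip local -3.1 239.3 z 99.99 rpy [3.140e+00 2.000e-03 3.103e+00] F [-6.38 -1.91 22.01] open -0.001
 turn to go [ 0.0013  0.0017 -0.001 ]
 shift (tool) [ 0.9 -1.3 -0. ]
```

```bash
python3 -m creep '[[0,0,0,0,-1,0,1],[0,0,0,0,-2,0.2,1],[0,0,0,0,-3,0.2,1]]'
python3 -m creep '[[0,0,0,0,-3,0.2,1],[0,0,0,0,-3,0.2,1],[0,0,0,0,-3,0.2,1]]'
python3 -c "
from h import *
st((-4,238,100))"
```

```text
clock: 3.68
eef_pos: [522.3, 188.9, 273.5]
tcp_rot: [3.139, 0.003, 3.103]
contact_force: [-0.4, 1.1, 3.2]
opening: -0.006
clock: 3.93
eef_pos: [522.5, 179.7, 273.5]
tcp_rot: [3.138, 0.005, 3.103]
contact_force: [-0.5, 2.0, 4.5]
opening: 0.005
t 3.93 tip local -2.3 224.4 z 100.1 rpy [3.138 0.005 3.103] F [-0.46  2.    4.47] open 0.005
 turn to go [ 0.0039  0.0048 -0.0007]
 shift (tool) [ 1.7 13.6  0.1]
```

```bash
python3 -m creep '[[0.002,0.002,0,0.3,-3,0.3,1],[0.001,0.001,0,0.3,-3,0.3,1],[0,0,0,0.3,-3,0.3,1],[0,0,0,0.2,-3,0.3,1],[0,0,0,0.2,-3,0.3,1],[0,0,0,0.2,-3,0.3,1]]'
python3 -c "
from h import *
st((-4,60,100))"
```

```text
clock: 4.43
eef_pos: [521.7, 160.6, 273.5]
tcp_rot: [3.138, 0.006, 3.102]
contact_force: [-0.7, 3.0, 5.3]
opening: 0.0
t 4.43 tip local -2.4 205.4 z 100.05 rpy [3.138 0.006 3.102] F [-0.66  3.01  5.29] open 0.0
 turn to go [ 0.0039  0.0063 -0.0021]
 shift (tool) [   1.3 -145.4   -0.5]
```

```bash
python3 -m creep '[[0.001,0.001,0,0.3,-3,0.3,1],[0.001,0.001,0,0.2,-3,0.3,1],[0.001,0.001,0,0.2,-3,0.3,1],[0,0,0,0.2,-3,0.3,1],[0,0,0,0.2,-3,0.3,1],[0,0,0,0.2,-3,0.3,1],[0,0,0,0.2,-3,0.3,1],[0,0,0,0.2,-3,0.3,1]]'
python3 -m creep '[[0.001,0.001,0,0.2,-3,0.3,1],[0.001,0.001,0,0.2,-3,0.3,1],[0.001,0.001,0,0.2,-3,0.3,1],[0,0,0,0.2,-3,0.3,1],[0,0,0,0.2,-3,0.3,1],[0,0,0,0.2,-3,0.3,1],[0,0,0,0.2,-3,0.3,1],[0,0,0,0.2,-3,0.3,1]]'
python3 -c "
from h import *
st((-4,60,100))"
```

```text
clock: 5.1
eef_pos: [520.7, 135.2, 273.5]
tcp_rot: [3.137, 0.009, 3.1]
contact_force: [0.1, 3.1, 6.0]
opening: -0.003
clock: 5.77
eef_pos: [519.6, 109.8, 273.5]
tcp_rot: [3.136, 0.012, 3.097]
contact_force: [0.4, 3.3, 5.0]
opening: -0.003
t 5.77 tip local -2.6 154.6 z 100.08 rpy [3.136 0.012 3.097] F [0.41 3.29 4.99] open -0.003
 turn to go [ 0.0055  0.0117 -0.0062]
 shift (tool) [  0.8 -94.6  -0.5]
```

```bash
python3 -m creep '[[0.003,0.005,-0.002,0.2,-3,0.3,1],[0.002,0.004,-0.002,0.2,-3,0.3,1],[0.002,0.003,-0.002,0.2,-3,0.3,1],[0.001,0.002,0,0.2,-3,0.3,1],[0.001,0.002,0,0.2,-3,0.3,1],[0,0.001,0,0.2,-3,0.3,1],[0,0.001,0,0.2,-3,0.3,1],[0,0.001,0,0.2,-3,0.3,1]]'
python3 -c "
from h import *
st((-4,60,100))"
```

```text
clock: 6.43
eef_pos: [518.7, 84.5, 273.5]
tcp_rot: [-3.141, -0.002, 3.102]
contact_force: [0.4, 4.1, 5.6]
opening: 0.001
t 6.43 tip local -2.5 129.2 z 100.06 rpy [-3.141e+00 -2.000e-03  3.102e+00] F [0.42 4.06 5.63] open 0.001
 turn to go [-0.0002 -0.0021 -0.0017]
 shift (tool) [  1.3 -69.2   0.1]
```

```bash
python3 -m creep '[[0,0,0,0.2,-3,0.3,1],[0,0.001,0,0.2,-3,0.3,1],[0.001,0.001,0,0.2,-3,0.3,1],[0,0.001,0,0.2,-3,0.3,1],[0,0.001,0,0.2,-3,0.3,1],[0,0.001,0,0.2,-3,0.3,1],[0,0.001,0,0.2,-3,0.3,1],[0,0.001,0,0.2,-3,0.3,1]]'
python3 -m creep '[[0,0.001,0,0.2,-2,0.3,1],[0,0.001,0,0.2,-2,0.3,1],[0,0.001,0,0.2,-2,0.3,1],[0,0.001,0,0.2,-2,0.3,1]]'
python3 -c "
from h import *
st((-4,60,100))"
```

```text
clock: 7.1
eef_pos: [517.4, 59.3, 273.5]
tcp_rot: [3.139, -0.004, 3.1]
contact_force: [-0.3, 2.9, 6.5]
opening: -0.002
clock: 7.43
eef_pos: [516.9, 50.5, 273.5]
tcp_rot: [3.138, -0.006, 3.099]
contact_force: [1.0, 3.0, 5.9]
opening: -0.003
t 7.43 tip local -3.0 95.2 z 100.09 rpy [ 3.138 -0.006  3.099] F [1.03 3.   5.92] open -0.003
 turn to go [ 0.0038 -0.0061 -0.0045]
 shift (tool) [  0.8 -35.2  -0. ]
```

```bash
python3 -m creep '[[0.001,-0.002,-0.002,0.1,-2,0.3,1],[0.001,-0.002,-0.002,0.1,-2,0.3,1],[0.001,-0.002,0,0.1,-2,0.4,1],[0,0,0,0.1,-2,0.4,1]]'
python3 -m creep '[[0,0,0,0.1,-2,0.4,1],[0,0,0,0.1,-2,0.4,1],[0,0,0,0.1,-2,0.4,1]]'
python3 -c "
from h import *
st((-4,60,100))"
```

```text
clock: 7.77
eef_pos: [516.5, 42.4, 273.4]
tcp_rot: [3.138, 0.001, 3.102]
contact_force: [0.2, 4.8, 6.9]
opening: -0.005
clock: 8.02
eef_pos: [515.8, 35.9, 272.6]
tcp_rot: [3.138, 0.001, 3.101]
contact_force: [-0.1, 0.5, 0.1]
opening: 0.001
t 8.02 tip local -3.6 80.5 z 99.16 rpy [3.138e+00 1.000e-03 3.101e+00] F [-0.11  0.55  0.09] open 0.001
 turn to go [ 0.0038  0.0014 -0.0022]
 shift (tool) [  0.4 -20.5  -0.9]
```

```bash
python3 -m creep '[[0.002,0,-0.001,0.1,-2,1.2,1],[0.001,0,0,0,-2,1.2,1],[0,0,0,0,-2,1.2,1],[0,0,0,0,-2,1.2,1],[0,0,0,0,-2,1.2,1]]'
python3 -c "
from h import *
st((-4,67,91))"
```

```text
clock: 8.43
eef_pos: [513.7, 23.8, 264.5]
tcp_rot: [-3.14, -0.003, 3.103]
contact_force: [0.2, -0.1, -0.3]
opening: 0.0
t 8.43 tip local -5.2 68.4 z 91.15 rpy [-3.140e+00 -3.000e-03  3.103e+00] F [ 0.21 -0.15 -0.29] open 0.0
 turn to go [-0.0014 -0.003  -0.0008]
 shift (tool) [-1.2 -1.4  0.1]
```

```bash
python3 -m creep '[[0,0,0,-1,-1,0.8,1],[0,0,0,0,0,0.8,1],[0,0,0,0,0,0.8,1]]'
python3 -m creep '[[0,0,0,0,0,1.2,1],[0,0,0,0,0,1.2,1],[0,0,0,0,0,1.2,1]]'
python3 -c "
from h import *
st((-4,67,85))
f=grab_frame('wrist'); cv2.imwrite('pics/w2.png',f['color'][:,:,::-1])
f=grab_frame('side'); cv2.imwrite('pics/s2.png',f['color'][:,:,::-1])"
```

```text
clock: 8.68
eef_pos: [514.6, 22.4, 262.1]
tcp_rot: [-3.141, -0.004, 3.102]
contact_force: [-2.0, 1.4, 5.6]
opening: 0.003
clock: 8.93
eef_pos: [514.6, 22.4, 258.9]
tcp_rot: [-3.141, -0.004, 3.102]
contact_force: [-1.9, 0.1, 4.9]
opening: -0.0
t 8.93 tip local -4.2 67.0 z 85.46 rpy [-3.141 -0.004  3.102] F [-1.88  0.13  4.93] open -0.0
 turn to go [-0.0008 -0.0042 -0.0017]
 shift (tool) [-0.2  0.   0.5]
```

View pics/w2.png

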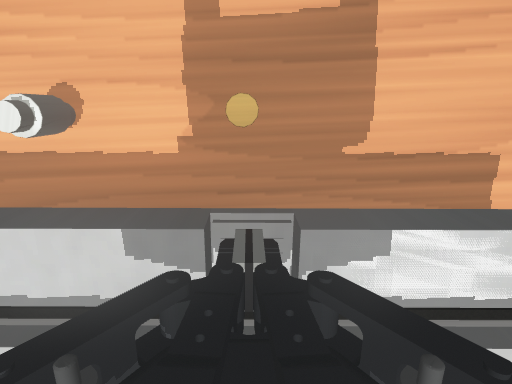

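```bash
python3 -m creep '[[0,0,0,6,0,-5,1],[0,0,0,25,0,-6,1],[0,0,0,35,0,-6,1],[0,0,0,35,0,-12,1],[0,0,0,30,0,-20,1],[0,0,0,20,0,-20,1],[0,0,0,0,0,-10,1],[0,0,0,0,0,0,1]]'
python3 -m creep '[[0,0,0,0,0,0,1],[0,0,0,0,0,0,1],[0,0,0,0,0,0,1],[0,0,0,0,0,0,1],[0,0,0,0,0,0,1],[0,0,0,0,0,0,1],[0,0,0,0,0,0,1],[0,0,0,0,0,0,1],[0,0,0,0,0,0,1],[0,0,0,0,0,0,1]]'
python3 -m creep '[[0,0,0,0,0,0,1],[0,0,0,0,0,0,1],[0,0,0,0,0,0,1],[0,0,0,0,0,0,1],[0,0,0,0,0,0,1],[0,0,0,0,0,0,1],[0,0,0,0,0,0,1],[0,0,0,0,0,0,1],[0,0,0,0,0,0,1],[0,0,0,0,0,0,1]]'
python3 -c "
from h import *
st((-4,67,85))
f=grab_frame('wrist'); cv2.imwrite('pics/w3.png',f['color'][:,:,::-1])
f=grab_frame('side'); cv2.imwrite('pics/s3.png',f['color'][:,:,::-1])"
```

```text
clock: 9.7
eef_pos: [355.0, 28.2, 338.9]
tcp_rot: [-3.14, -0.004, 3.102]
contact_force: [1.1, -0.1, 1.1]
opening: 0.001
clock: 10.53
eef_pos: [356.1, 28.0, 336.0]
tcp_rot: [-3.139, -0.008, 3.102]
contact_force: [0.2, -0.3, -0.0]
opening: -0.004
clock: 11.37
eef_pos: [356.0, 28.0, 336.2]
tcp_rot: [-3.139, -0.007, 3.102]
contact_force: [0.1, 0.6, -1.2]
opening: 0.003
t 11.37 tip local -162.9 66.6 z 162.8 rpy [-3.139 -0.007  3.102] F [ 0.08  0.56 -1.22] open 0.003
 turn to go [-0.0023 -0.0071 -0.0018]
 shift (tool) [-159.5    0.9   76.7]
```

View pics/s3.png

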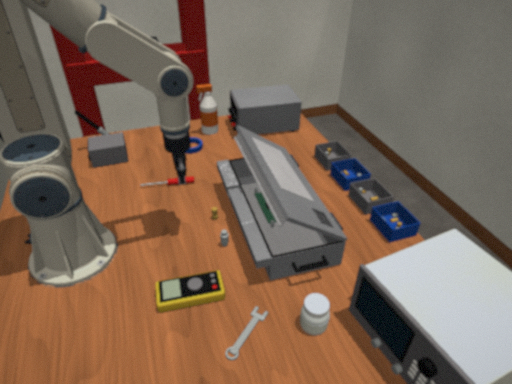

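View pics/w3.png

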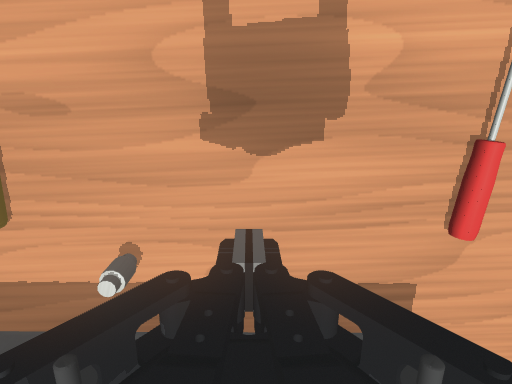

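Side view: the lid is standing open (front edge around (240,130) to (335,225)), the small parts are in place and the hand is clear. I'll give it another second and check that it has stopped rising.

```bash
python3 -m creep '[[0,0,0,0,0,0,1],[0,0,0,0,0,0,1],[0,0,0,0,0,0,1],[0,0,0,0,0,0,1],[0,0,0,0,0,0,1],[0,0,0,0,0,0,1],[0,0,0,0,0,0,1],[0,0,0,0,0,0,1],[0,0,0,0,0,0,1],[0,0,0,0,0,0,1]]'
python3 -m creep '[[0,0,0,0,0,0,1],[0,0,0,0,0,0,1],[0,0,0,0,0,0,1],[0,0,0,0,0,0,1],[0,0,0,0,0,0,1],[0,0,0,0,0,0,1],[0,0,0,0,0,0,1],[0,0,0,0,0,0,1],[0,0,0,0,0,0,1],[0,0,0,0,0,0,1]]'
python3 -c "
from h import *
a=cv2.imread('pics/s3.png')
f=grab_frame('side'); b=f['color'][:,:,::-1].copy(); cv2.imwrite('pics/s4.png',b)
d=cv2.absdiff(a,b).max(2)[120:290,205:350]; print('changed px in box region',(d>40).sum())
t0=cv2.imread('pics/top0.png'); f=grab_frame('top'); t=f['color'][:,:,::-1].copy(); cv2.imwrite('pics/t4.png',t)
print('tip corners',[proj(f,np.r_[mid+ex*-60+ey*y,50]) for y in (66,-66)])
"
```

```text
clock: 12.3
eef_pos: [356.0, 28.0, 336.2]
tcp_rot: [-3.139, -0.007, 3.102]
contact_force: [0.5, 0.8, -0.4]
opening: 0.002
clock: 13.13
eef_pos: [356.0, 28.0, 336.2]
tcp_rot: [-3.139, -0.007, 3.102]
contact_force: [0.4, -0.1, 0.5]
opening: 0.002
changed px in box region 0
tip corners [array([241.2, 224.3]), array([287.6, 225.5])]
```

View pics/s4.png

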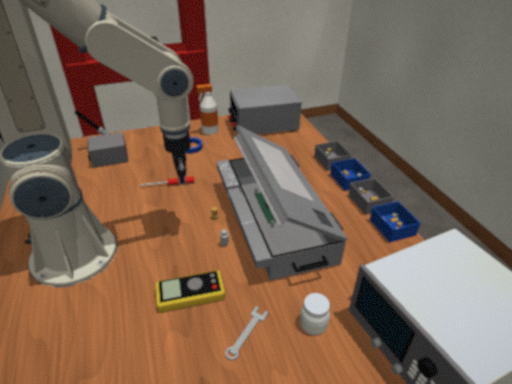

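View pics/t4.png

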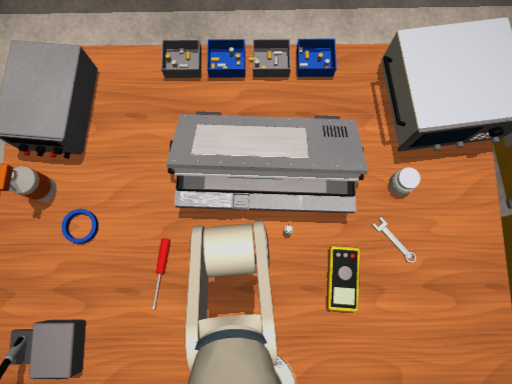

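The lid is open and still, and the arm is touching nothing. Handing in.

```bash
python3 -c "
from rig import job; print(job.sign_off())"
```

```text
the job is handed in; nothing more can be done
None
```

The lid is unlatched and standing open, and I handed the job in at about 13 s of the 67 s allowed.

- **Slide:** I put the closed fingertips on the front edge about 239 mm left of its middle. I ran them right with roughly 3–7 N of contact. They dropped into the groove at about y = +81, and I centred them at y = +67. First touch peaked at 22 N, well under the limits.
- **Press:** I pressed the tab about 5.5 mm down at about 5 N, then pulled the hand back and up.
- **Last checks:** Side pictures about 2 s apart show the lid open with nothing moving around the box. Wrist force reads about zero. In the last top and side pictures everything else looks to be where it was; I compared them by eye only. The adaptor is hidden by the arm from above but can be seen in the side view.

No check failed or disagreed. I judged the lid angle from the pictures only.

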